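Fit the tote's divider, release both gate catches and hold the gate wide

TASK

Get the wooden meal tote ready for a colleague to load: lift the white divider out of its rack and slide it down into the tote's slot until it sits fully home, then squeeze the two gate catches fully, first the one nearer the gate's hinge and after it the one nearer the gate's handle. Then take the gate by its upright handle, swing it out past its click stop until it stands wide open, about square to the side of the tote, and finish while still holding it there by the handle, because the gate's spring pulls it back. Leave the mug, tin and bowl where they are.

Things in the scene. Friction and masses are not known exactly. Their poses are not given: they have to be found in the camera images.
- tote: Fixed wooden open-topped meal tote, 240 (x) x 210 (y) x 140 mm high, walls 9 mm; packed lunch boxes up to 97 mm high inside along its +y wall. Origin: on the table under its centre; z up. The gate fills its -y side (robot's right) under an aluminium header bar (top z 140, y -90 to -110 mm); hinge at the -x end (near the robot), handle at the +x end.
- click_stop (a point): Top of the click stop, a small steel dome (z 15 mm) on a 6 mm high aluminium sill that sticks out 110 mm from the tote's -y side at the hinge end; the gate's lower edge rides over it.
- slot_floor (a point): Floor of the divider slot, at its middle: tote x 0, y +15 mm, z 8 mm. Axes as the tote's; the slot runs along x.
- slot_mouth (a point): Middle of the slot's mouth, 130 mm above slot_floor. The slot is a pair of upright aluminium channels on the two end walls (222 mm between the walls), 10.5 mm clear across y, 14 mm deep in x, whose top 20 mm flare out to 26 mm at the mouth; between the channels it is open space.
- rack: Fixed steel draining rack, 170 x 80 mm base, 12 mm thick, with pairs of 45 mm high pins. The divider stands between the middle pins, along the rack's x axis. Origin: centre of its underside; z up.
- divider: Loose white plastic divider, a flat upright slab 214 mm long (x), 8 mm thick (y), 115 mm high (z), with a grip tab 70 mm long, 8 mm thick on its top middle up to 162 mm; about 220 g. Origin: middle of its bottom edge. It starts upright in the rack with its bottom edge 12 mm above the table. Symmetric: either way round fits.
- divider_tab (a point): Point in the divider's grip tab, 147 mm above its bottom edge, 15 mm below the tab's top. Axes as the divider's: pinch across y.
- catch1 (a joint): First catch (nearer the hinge), m: 0 = locked, 0.009 = fully squeezed; its steel tongue is clear of the gate from about 0.0055. Each of its two wings moves this much towards the middle, geared together. Stiff slide (about 5 N to squeeze), stays where it is left.
- catch1_mid (a point): Middle between the two black wings of the first catch, on the header at tote x -45, y -100, z 166 mm; axes as the tote's. The wings are upright plates 8 mm thick (x), 22 mm wide (y), z 146 to 180 mm, 50 mm over their outer faces along the tote's x (32 mm fully squeezed). Squeeze them together along the tote's x.
- catch2 (a joint): Second catch (nearer the handle), m: as catch1.
- catch2_mid (a point): Middle between the wings of the second catch, at tote x +55, y -100, z 166 mm; the same make as catch1.
- gate (a joint): Gate angle, rad: 0 = shut, grows as it swings out to the tote's -y side (seen from above it turns clockwise about the hinge), stop at 1.75. A spring pulls it shut (about 0.1 N m shut, 0.6 N m at 1.5 rad); the click stop lies at about 0.8 to 1.0 rad and needs some 3 to 5 N more at the handle. Let go, the gate swings shut again.
- gate_hinge (a point): Point on the gate's vertical hinge axis: tote x -112, y -105, z 155 mm. Fixed to the tote, axes as the tote's.
- gate_handle: Steel gate handle: an upright round post 14 mm thick, z 85 to 172 mm, on a bracket (top z 85 mm) that holds its axis 45 mm (its skin 38 mm) off the gate's outer face. The post turns freely on its own axis, so a grip on it need not turn with the gate. Origin: on the post's axis at table height; z up; its x, y turn with the post.
- handle_grip (a point): On the axis of the handle post, 155 mm above the table, 17 mm below the post's top; 195 mm along the gate from the hinge axis and 50 mm outwards (201 mm from the hinge axis).
- mug: Bystander: white mug, 76 mm wide, 85 mm high. Origin under its centre.
- tea_tin: Bystander: tin 70 mm wide, 90 mm high. Origin under its centre.
- bowl: Bystander: bowl 110 mm wide, 50 mm high. Origin under its centre.
There are look-alikes about, which are no part of the job. Of the things shaped like the divider, the white one is meant.

How it is judged (in metres and radians):
On the way, in this order (a step that is already met when the one before it is completed fails the run):
1. the divider sits fully home in the slot, both catches still locked (distance between divider and slot_floor below 0.01 m and angle between the x axis of divider and the x axis of tote, either way round below 0.06 rad and angle between the z axis of divider and the z axis of tote, either way round below 0.06 rad and value of joint each of catch1, catch2 below 0.003 m), for 0.2 s.
2. the catch nearer the hinge is squeezed, the other still locked (value of joint catch1 above 0.0065 m and value of joint catch2 below 0.003 m), for 0.1 s.
3. the catch nearer the handle is squeezed too, the gate still shut (value of joint each of catch1, catch2 above 0.0065 m and value of joint gate below 0.3 rad), for 0.1 s.
4. the gate is swung past its click stop (value of joint gate above 1.15 rad), for 0.1 s.
At the end, for the whole second after the job is handed in: The divider is home in the slot (bottom middle within 10 mm of the slot floor's, in line within 0.06 rad), both catches squeezed by more than 6.5 mm, the gate held still at more than 1.35 rad by the fingers on its handle (more than 1 N), the divider let go, and no bystander moved by 30 mm (distance between divider and slot_floor below 0.01 m and angle between the x axis of divider and the x axis of tote, either way round below 0.06 rad and angle between the z axis of divider and the z axis of tote, either way round below 0.06 rad and value of joint each of catch1, catch2 above 0.0065 m and value of joint gate above 1.35 rad and velocity of joint gate between -0.15 and 0.15 rad/s and contact force between the fingers and gate_handle above 1 N and contact force between the fingers and divider below 0.5 N and distance of each of mug, tea_tin, bowl from where it was at the start of the episode below 0.03 m); the arm keeps its last pose, push and grip.
It fails at once if the catch nearer the handle is squeezed while the one nearer the hinge is still locked (value of joint catch2 above 0.005 m and value of joint catch1 below 0.005 m).
It fails at once if a bystander is pushed away (distance of any of mug, tea_tin, bowl from where it was at the start of the episode above 0.03 m).
It also fails if it takes over 72 s, if anything falls off the work surface, if the arm or the gripper's body presses on something with over 40 N, if the wrist force passes 120 N, or if a joint passes its speed limit or range.

ROBOT

A 6-joint arm with a two-finger parallel gripper is mounted at the origin on the work surface. World frame = base frame: x ahead of the robot, y to its left, z up, the work surface at z = 0. Lengths are in m, angles in degrees, forces in N, time in s.
With the tool pointing down it reaches from about 0.4 to 0.825 m from the base axis. Payload 7 kg.
Tool frame: the origin (TCP) lies at the very end of the fingers, on their centre line; the grasp point (between the pads) lies 19 mm behind it (ctrl.hold_point_z is the distance from the TCP to the grasp point, in m); z points along the fingers, y is the line along which they close (so a half turn about z gives the same grasp; the last joint's range is limited). The gripper opens to 88 mm and grips with 3 to 60 N. Pads are 19 mm wide; open, the fingers measure 130 mm over their backs; the gripper's body (78 mm by 193 mm) begins 47 mm behind the grasp point.
Start: joints at [-53.222, 20.546, 0.682, 0, -70.136, -16.507], TCP at [0.234, -0.633, 0.227] pointing down, gripper open.
Joint ranges: [-176.03, 176.03], [-82.01, 121.73], [-58.28, 71.71], [-173.87, 95.51], [-174.79, -0.11], [-173.66, 173.66]. Speed limits (degrees/s): [136.94, 136.94, 172.46, 180, 180, 180].

INTERFACE

Orientations are given as [roll, pitch, yaw] about the fixed x, y, z axes, in that order (R = Rz(yaw) Ry(pitch) Rx(roll)).
In Python, from plant import sensors, viewer, workorder, ctrl gives the robot as it stands.
- The arm moves only by the shell command python3 -m pendant 'ROWS'. ROWS is JSON, a list of rows, each a list of 3 entries, a list of its own where there are three numbers: the opening, from -1 (shut) to 1 (fully open), so that 0 is half open, then the shift along the tool's x, y, z in m, then the turn, a rotation vector about the tool's x, y, z in degrees. A call has 1 to 10 rows; each row is the pose to reach, as a shift and turn from the pose commanded when the call began, along the tool's axes at that moment; what a row does not reach only later rows make up. A row lasts 1/12 s, in which the tool goes at most 41.7 mm and 7.16 degrees, less where a joint would pass 70% of its speed; a pose out of reach is approached as far as the arm can. A call with a gripper value outside its range is refused whole. The fingers move at their own pace and stop on an object; the grip force is fixed at half the most. Time passes only in rows, so rows that repeat a pose let the fingers close. It gives the time, the measured TCP pose, the force, the opening and the grip force at its end, in the units of the state.
- sensors.get_obs(): the state, without advancing time (a new reading comes with each control period).
- viewer.snapshot(name): name is "side" or "top"; returns the picture (420x560x3 uint8, red, green, blue); there is no depth.
- viewer.camera_params(name): a dict with "fx", "fy", "cx", "cy" (pixels), "extrinsics" (4x4, takes a point from world to camera coordinates). Camera axes: x right, y up, looking along -z (the intrinsics and any distortion apply to the point x, -y, -z); pixel columns grow to the right and rows downward; lengths in m; the calibration is good to about 2 mm. A picture is of the moment at which its call begins. camera_params takes no time and is no camera call.
- workorder.close_job(): hands the job in; it is judged then, once.
The state is a dict: "clock": time; "joint_pos": joint angles; "qvel": joint speeds; "tau": joint torques, N m; "tool_pos": TCP position; "orientation": TCP orientation; "force": force on the tool from outside, world axes, zero at the start; "moment": the same for the moment, N m; "opening": finger opening in m; "gripper_force": force on a finger pad.
Only numpy, scipy, OpenCV 4.12 (cv2) and the standard library are available. Lean on these libraries where they do the work, as an engineer would, in place of code of your own. Each camera call takes 0.05 s, during which the arm holds its last target. There are 200 camera calls.

## Working session

There is one attempt and no reset: what is moved stays moved. The work goes in short steps, Python scripts to look and compute and a shell command to move; the robot and the scene stay as the last step left them, time stands still between calls to the robot, and variables do not carry over. Pictures are saved under pics/ and viewed, at most 13 in all, crops included, and the job is handed in when it is done.

```bash
mkdir -p pics; ls; cat > h.py <<'E'
import numpy as np,cv2
from plant import sensors,viewer,workorder,ctrl
from scipy.spatial.transform import Rotation as R
def snap(n,f):
    im=viewer.snapshot(n); cv2.imwrite('pics/'+f+'.png',cv2.cvtColor(im,cv2.COLOR_RGB2BGR)); return im
def proj(n,P):
    c=viewer.camera_params(n);E=np.array(c['extrinsics']);P=np.atleast_2d(P)
    q=P@E[:3,:3].T+E[:3,3]; return np.c_[c['cx']+c['fx']*q[:,0]/-q[:,2], c['cy']+c['fy']*-q[:,1]/-q[:,2]]
def onz(n,uv,z):
    c=viewer.camera_params(n);E=np.array(c['extrinsics']);uv=np.atleast_2d(uv).astype(float)
    d=np.c_[(uv[:,0]-c['cx'])/c['fx'],-(uv[:,1]-c['cy'])/c['fy'],-np.ones(len(uv))]@E[:3,:3]
    o=-E[:3,:3].T@E[:3,3]; return o+d*((z-o[2])/d[:,2])[:,None]
def pose():
    o=sensors.get_obs(); return np.array(o['tool_pos']),R.from_euler('xyz',o['orientation'],degrees=True),o
def delta(p,yaw=None):
    "shift and turn in tool axes to world p, tool down w/ yaw"
    t,r,o=pose(); s=r.inv().apply(np.array(p)-t)
    w=None
    if yaw is not None: w=(r.inv()*R.from_euler('xyz',[180,0,yaw],degrees=True)).as_rotvec(degrees=True)
    return s.round(4),None if w is None else w.round(2)
E
python3 - <<'E'
from h import *
for n in('top','side'):
    snap(n,n+'0'); c=viewer.camera_params(n); print({k:(np.round(v,3).tolist()) for k,v in c.items()})
print(sensors.get_obs())
E
```

```text
pics
{'fx': 468.281, 'fy': 468.281, 'cx': 275.265, 'cy': 217.439, 'extrinsics': [[0.011, -1.0, -0.004, 0.058], [0.984, 0.011, 0.178, -0.473], [-0.178, -0.006, 0.984, -1.754], [0.0, 0.0, 0.0, 1.0]]}
{'fx': 505.888, 'fy': 505.888, 'cx': 286.765, 'cy': 207.788, 'extrinsics': [[-0.849, -0.529, 0.014, 0.403], [0.279, -0.426, 0.861, -0.182], [-0.449, 0.734, 0.509, -1.484], [0.0, 0.0, 0.0, 1.0]]}
{'clock': 0.1, 'joint_pos': array([-5.32238720e+01,  2.05874134e+01,  6.38350296e-01, -1.69586729e-02,
       -7.01365824e+01, -1.65089303e+01]), 'qvel': array([ 0.09517758, -0.17090782,  0.12290127,  0.15322595, -0.05631458,
        0.0009787 ]), 'tau': array([-1.26188821e-03, -5.84164310e+01,  2.93749791e+01,  7.01554924e+00,
        1.01432964e-02, -5.50372965e-05]), 'tool_pos': array([ 0.23365412, -0.63279374,  0.22571279]), 'orientation': array([ 1.79913355e+02, -9.05372581e-03, -1.59738569e+02]), 'force': array([ 0.32932791, -0.39321087, -0.87411446]), 'moment': array([-0.04757334,  0.02885681, -0.02138812]), 'gripper_force': 0.0, 'opening': 0.0878769460477713}
```

View pics/top0.png

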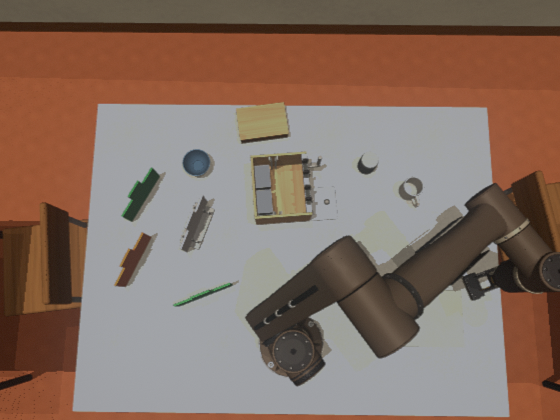

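View pics/side0.png

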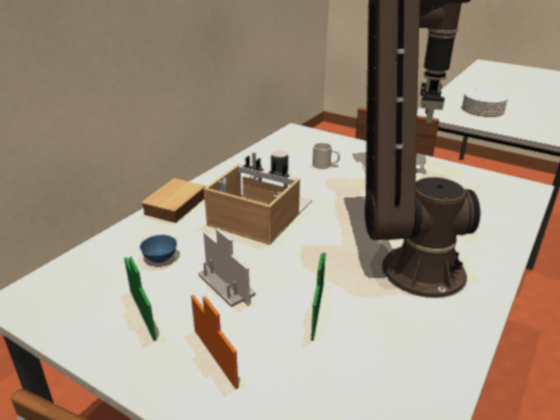

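Divider-shaped candidates (top view): green (140,195), orange (133,260), green edge-on (205,293) and white in the rack (197,224). I choose the white one and check it in a close crop with the tote.

```bash
python3 - <<'E'
import cv2,numpy as np
t=cv2.imread('pics/top0.png')
a=cv2.resize(t[190:260,165:230],None,fx=6,fy=6,interpolation=cv2.INTER_CUBIC)
b=cv2.resize(t[145:230,242:347],None,fx=4,fy=4,interpolation=cv2.INTER_CUBIC)
c=np.zeros((420,390+420,3),'uint8');c[:420,:390]=a;c[:340,390:]=b
cv2.imwrite('pics/c1.png',c[:,:800])
s=cv2.imread('pics/side0.png')
cv2.imwrite('pics/c2.png',cv2.resize(s[145:310,190:320],None,fx=4,fy=3.6,interpolation=cv2.INTER_CUBIC))
E
```

```text
(no output)
```

View pics/c1.png

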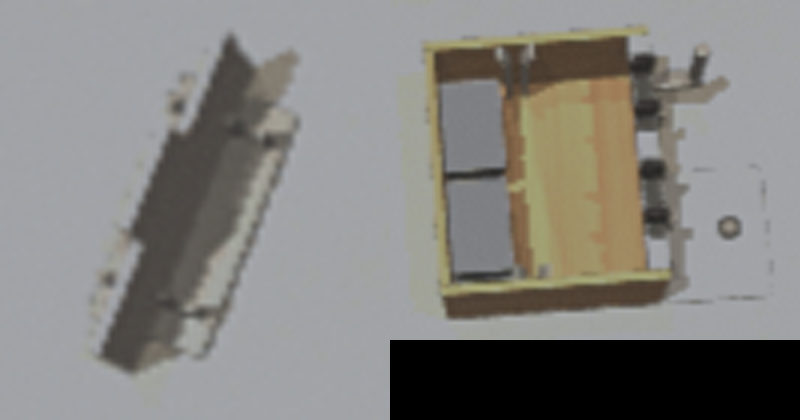

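View pics/c2.png

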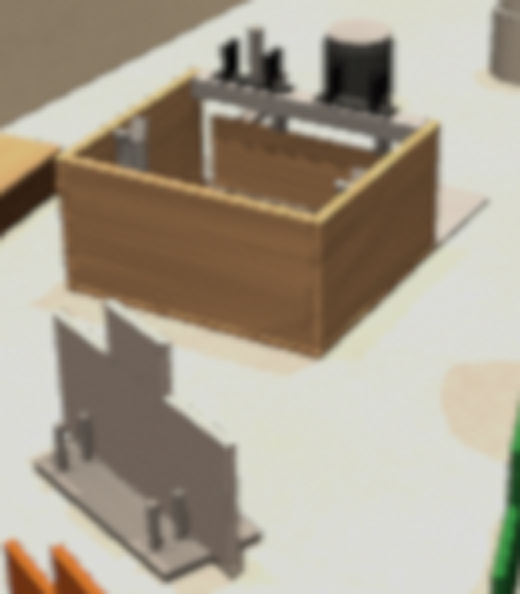

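The white slab (top crop 100–297, 35–375) stands in the rack and its tab is clear. Both crops show the tote's rim corners plainly. I'll fit both poses from the two views.

```bash
cat >> h.py <<'E'
def fit(obs,x0):
    from scipy.optimize import least_squares
    def w(p,q): c,s=np.cos(p[2]),np.sin(p[2]); q=np.array(q); return [p[0]+c*q[0]-s*q[1],p[1]+s*q[0]+c*q[1],q[2]]
    f=lambda p: np.concatenate([proj(n,w(p,q))[0]-uv for n,uv,q in obs])
    r=least_squares(f,x0,loss='soft_l1'); return r.x,f(r.x).reshape(-1,2).round(1).tolist()
E
python3 - <<'E'
from h import *
T=lambda u,v:(np.array([(u-390)/4+242,v/4+145]))
D=lambda u,v:(np.array([u/6+165,v/6+190]))
S=lambda u,v:(np.array([u/4+190,v/3.6+145]))
X,Y=.12,.105
o=[('top',T(427,43),(X,Y,.14)),('top',T(645,30),(X,-Y,.14)),('top',T(443,290),(-X,Y,.14)),('top',T(668,272),(-X,-Y,.14)),
('side',S(65,155),(X,Y,.14)),('side',S(320,218),(-X,Y,.14)),('side',S(437,123),(-X,-Y,.14)),('side',S(195,72),(X,-Y,.14))]
p,r=fit(o,[.65,.05,0]);print('tote',p[:2],np.degrees(p[2]),r)
p,r=fit(o[:4],[.65,.05,0]);print('tote top',p[:2],np.degrees(p[2]),r)
h=.107
o=[('top',D(230,35),(h,0,.127)),('top',D(100,355),(-h,0,.127)),('top',D(175,133),(.035,0,.174)),('top',D(132,240),(-.035,0,.174)),
('side',S(55,315),(h,0,.127)),('side',S(105,303),(.035,0,.174)),('side',S(170,347),(-.035,0,.174)),('side',S(237,445),(-h,0,.127)),('side',S(235,575),(-h,0,.012))]
p,r=fit(o,[.5,.35,-.5]);print('div',p[:2],np.degrees(p[2]),r)
p,r=fit(o[:4],[.5,.35,-.5]);print('div top',p[:2],np.degrees(p[2]),r)
E
```

```text
tote [0.57819429 0.04409261] 4.938561375047496 [[-1.2, -0.5], [0.6, -1.4], [-0.9, 1.1], [0.6, 1.3], [-2.5, -0.2], [0.2, 0.4], [1.3, -1.4], [-0.1, -2.3]]
tote top [0.57925737 0.04333633] 5.0185276987462295 [[-1.0, -0.8], [0.8, -1.7], [-0.6, 0.9], [0.8, 1.0]]
div [0.43566631 0.37238025] -19.291320581462607 [[-2.2, -0.4], [-2.3, 0.6], [-2.6, -1.1], [-2.8, -0.7], [1.1, -1.1], [1.5, -0.7], [-0.1, -1.2], [-0.2, -0.1], [1.4, -1.2]]
div top [0.43410534 0.3633902 ] -19.470640619042882 [[0.3, 0.1], [0.1, 1.1], [-0.1, -0.7], [-0.3, -0.3]]
```

```bash
python3 - <<'E'
from h import *
D=lambda u,v:(np.array([u/6+165,v/6+190]))
S=lambda u,v:(np.array([u/4+190,v/3.6+145]))
h=.107;a=-.004;b=.004
o=[('top',D(230,35),(h,a,.127)),('top',D(100,355),(-h,a,.127)),('top',D(175,133),(.035,a,.174)),('top',D(132,240),(-.035,a,.174)),
('side',S(55,315),(h,b,.127)),('side',S(105,303),(.035,b,.174)),('side',S(170,347),(-.035,b,.174)),('side',S(237,445),(-h,b,.127)),('side',S(235,575),(-h,b,.012))]
p,r=fit(o,[.5,.35,-.5]);print('div',p[:2],np.degrees(p[2]),r)
print(delta([.52,-.1,.33],-90),delta([*p[:2],.26],np.degrees(p[2])))
print('bystanders',onz('top',[[370,160],[410,188],[197,162]],.08))
E
```

```text
div [0.43507041 0.36998892] -18.901495277613257 [[-0.8, 0.1], [-0.5, 1.3], [-0.9, -0.6], [-1.0, -0.1], [0.4, -0.8], [0.9, -0.5], [-0.6, -1.0], [-0.5, 0.0], [1.1, -1.1]]
(array([-0.4531,  0.4008, -0.1038]), array([ 8.000e-02,  4.000e-02, -6.974e+01])) (array([-0.5362,  0.871 , -0.0331]), array([ 5.0000e-02,  1.0000e-01, -1.4084e+02]))
bystanders [[ 0.69347285 -0.2978926   0.08      ]
 [ 0.58459145 -0.44678752  0.08      ]
 [ 0.67876845  0.36600845  0.08      ]]
```

```bash
r='[1,[-0.45,0.40,-0.10],[0,0,-70]]'; python3 -m pendant '[[1,[-0.45,0.40,-0.10],[0,0,-70]],[1,[-0.45,0.40,-0.10],[0,0,-70]],[1,[-0.45,0.40,-0.10],[0,0,-70]],[1,[-0.45,0.40,-0.10],[0,0,-70]],[1,[-0.45,0.40,-0.10],[0,0,-70]],[1,[-0.45,0.40,-0.10],[0,0,-70]],[1,[-0.45,0.40,-0.10],[0,0,-70]],[1,[-0.45,0.40,-0.10],[0,0,-70]],[1,[-0.45,0.40,-0.10],[0,0,-70]],[1,[-0.45,0.40,-0.10],[0,0,-70]]]'; python3 - <<'E'
from h import *
print(delta([.43507,.36999,.26],-18.9),pose()[2]['joint_pos'].round(1))
E
```

```text
clock: 0.93
tool_pos: [0.4277, -0.2686, 0.2951]
orientation: [-180.0, 0.0, -89.4]
force: [1.1, -0.5, -0.2]
opening: 0.0876
gripper_force: 0.0
(array([-0.6384, -0.0146,  0.0353]), array([-1.000e-02,  1.000e-02, -7.046e+01])) [ -9.8   2.  -13.9  -0.  -74.1  10.5]
```

```bash
python3 -m pendant '[[1,[-0.1,-0.035,0.0],[0,0,-20]],[1,[-0.64,-0.014,0.035],[0,0,-70]],[1,[-0.64,-0.014,0.035],[0,0,-70]],[1,[-0.64,-0.014,0.035],[0,0,-70]],[1,[-0.64,-0.014,0.035],[0,0,-70]],[1,[-0.64,-0.014,0.035],[0,0,-70]],[1,[-0.64,-0.014,0.035],[0,0,-70]],[1,[-0.64,-0.014,0.035],[0,0,-70]],[1,[-0.64,-0.014,0.035],[0,0,-70]],[1,[-0.64,-0.014,0.035],[0,0,-70]]]'; python3 - <<'E'
from h import *
print(delta([.43507,.36999,.26],-18.9),pose()[2]['joint_pos'].round(1))
E
```

```text
clock: 1.77
tool_pos: [0.4385, 0.1452, 0.273]
orientation: [-180.0, -0.0, -19.3]
force: [0.7, -0.1, -0.6]
opening: 0.0874
gripper_force: 0.0
(array([-0.0777, -0.211 ,  0.0131]), array([-0.03, -0.01, -0.43])) [ 42.8  -1.8 -20.6  -0.  -71.2  27.8]
```

```bash
python3 -m pendant '[[1,[-0.078,-0.211,0.013],[0,0,-0.4]],[1,[-0.078,-0.211,0.013],[0,0,-0.4]],[1,[-0.078,-0.211,0.013],[0,0,-0.4]],[1,[-0.078,-0.211,0.013],[0,0,-0.4]],[1,[-0.078,-0.211,0.013],[0,0,-0.4]],[1,[-0.078,-0.211,0.013],[0,0,-0.4]],[1,[-0.078,-0.211,0.013],[0,0,-0.4]],[1,[-0.078,-0.211,0.013],[0,0,-0.4]]]'; python3 - <<'E'
from h import *
print(delta([.43507,.36999,.26],-18.9),pose()[2]['joint_pos'].round(1))
t=snap('top','t1');s=snap('side','s1')
a=cv2.resize(t[180:270,150:250],(400,360),interpolation=cv2.INTER_CUBIC);b=cv2.resize(s[180:310,180:280],(400,520),interpolation=cv2.INTER_CUBIC)
c=np.zeros((520,800,3),'uint8');c[:360,:400]=a;c[:,400:]=b
cv2.imwrite('pics/c3.png',c[:,:,::-1])
E
```

```text
clock: 2.43
tool_pos: [0.4366, 0.3687, 0.2588]
orientation: [179.9, 0.0, -19.2]
force: [0.4, 0.3, 0.1]
opening: 0.0875
gripper_force: 0.0
(array([-0.0019, -0.0007, -0.0012]), array([ 0.13,  0.04, -0.35])) [ 59.8   9.8  -9.7  -0.  -70.6  11. ]
```

View pics/c3.png

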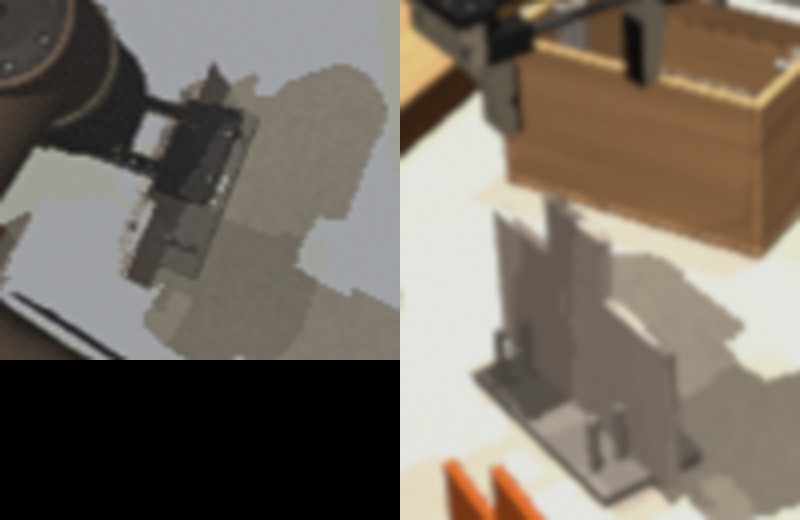

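Fingers straddle the tab (side crop: tips at 510,130 and 640,85, tab below at 578,215). Descend and grip.

```bash
python3 -m pendant '[[1,[-0.002,-0.001,0.04],[0,0,-0.3]],[1,[-0.002,-0.001,0.08],[0,0,-0.3]],[1,[-0.002,-0.001,0.119],[0,0,-0.3]],[1,[-0.002,-0.001,0.119],[0,0,-0.3]],[0,[-0.002,-0.001,0.119],[0,0,-0.3]],[-0.5,[-0.002,-0.001,0.119],[0,0,-0.3]],[-1,[-0.002,-0.001,0.119],[0,0,-0.3]],[-1,[-0.002,-0.001,0.119],[0,0,-0.3]],[-1,[-0.002,-0.001,0.119],[0,0,-0.3]],[-1,[-0.002,-0.001,0.119],[0,0,-0.3]]]'
python3 -m pendant '[[-1,[0,0,0],[0,0,0]],[-1,[0,0,0],[0,0,0]],[-1,[0,0,0],[0,0,0]]]'
```

```text
clock: 3.37
tool_pos: [0.4359, 0.3702, 0.1423]
orientation: [-179.9, -0.0, -19.0]
force: [-0.1, -0.1, -0.5]
opening: 0.0531
gripper_force: 0.0
clock: 3.62
tool_pos: [0.4356, 0.3698, 0.1411]
orientation: [-180.0, -0.0, -19.0]
force: [-0.1, -0.4, -0.2]
opening: 0.0329
gripper_force: 0.0
```

```bash
python3 -m pendant '[[-1,[0,0,0],[0,0,0]],[-1,[0,0,0],[0,0,0]],[-1,[0,0,0],[0,0,0]],[-1,[0,0,0],[0,0,0]],[-1,[0,0,0],[0,0,0]],[-1,[0,0,0],[0,0,0]]]'
```

```text
clock: 4.12
tool_pos: [0.4356, 0.3697, 0.1409]
orientation: [180.0, 0.0, -19.0]
force: [-0.7, -0.6, 0.4]
opening: 0.008
gripper_force: 30.0
```

```bash
python3 -m pendant '[[-1,[0,0,-0.04],[0,0,0]],[-1,[0,0,-0.08],[0,0,0]],[-1,[0,0,-0.12],[0,0,0]],[-1,[0,0,-0.16],[0,0,0]],[-1,[0,0,-0.19],[0,0,0]],[-1,[0,0,-0.19],[0,0,0]]]'; python3 - <<'E'
from h import *
print(delta([.5772,.0589,.33],5))
E
```

```text
clock: 4.62
tool_pos: [0.4376, 0.3713, 0.3385]
orientation: [-179.4, -0.3, -19.0]
force: [0.7, -0.2, -0.4]
opening: 0.0078
gripper_force: 30.0
(array([0.2337, 0.25  , 0.0071]), array([ -0.51,  -0.37, -24.  ]))
```

```bash
python3 -m pendant '[[-1,[0.025,0.027,0],[0,0,-3]],[-1,[0.05,0.054,0],[0,0,-6]],[-1,[0.076,0.081,0],[0,0,-9]],[-1,[0.103,0.11,0],[0,0,-12]],[-1,[0.13,0.139,0],[0,0,-15]],[-1,[0.157,0.168,0],[0,0,-18]],[-1,[0.184,0.197,0],[0,0,-21]],[-1,[0.21,0.225,0],[0,0,-24]],[-1,[0.234,0.25,0],[0,0,-24]],[-1,[0.234,0.25,0],[0,0,-24]]]'
python3 -m pendant '[[-1,[0,0,0],[0,0,0]],[-1,[0,0,0],[0,0,0]]]'; python3 - <<'E'
from h import *
print(delta([.5772,.0589,.33],5))
t=snap('top','t2');s=snap('side','s2')
a=cv2.resize(t[130:230,230:330],(400,400),interpolation=cv2.INTER_CUBIC);b=cv2.resize(s[90:240,190:305],(460,600),interpolation=cv2.INTER_CUBIC)
c=np.zeros((600,800,3),'uint8');c[:400,460:]=a[:,:340];c[:,:460]=b
cv2.imwrite('pics/c4.png',c[:,:,::-1])
E
```

```text
clock: 5.45
tool_pos: [0.5765, 0.0523, 0.33]
orientation: [179.9, 0.1, 4.7]
force: [-0.5, 0.2, -1.7]
opening: 0.0078
gripper_force: 30.0
clock: 5.62
tool_pos: [0.5751, 0.0569, 0.3303]
orientation: [-180.0, 0.1, 4.9]
force: [1.1, -0.5, -1.0]
opening: 0.0079
gripper_force: 30.0
(array([ 0.0023, -0.0018,  0.0003]), array([-0.  ,  0.06, -0.1 ]))
```

View pics/c4.png

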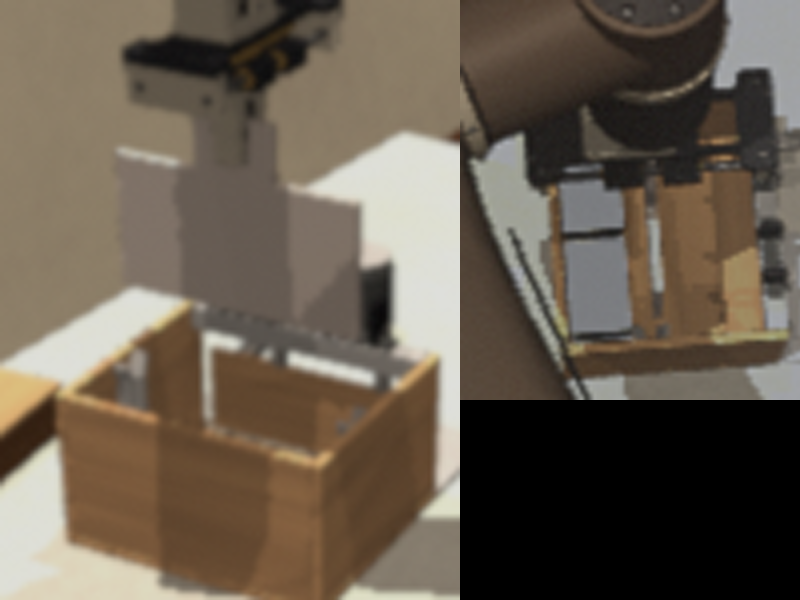

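```bash
python3 - <<'E'
from h import *
def W(p,yaw,q): 
    return R.from_euler('z',yaw,degrees=True).apply(q)+np.array(p)
S=lambda P:((proj('side',P)-[190,90])*4).round(0).tolist()
T=lambda P:((proj('top',P)-[230,130])*4+[460,0]).round(0).tolist()
h=.107
q=np.array([[h,0,.115],[-h,0,.115],[-h,0,0],[h,0,0]])
P=W([.5751,.0569,.202],4.9,q);print('div side',S(P),'top',T(P))
t=[.5785,.044,0]
q=np.array([[.12,.105,.14],[-.12,.105,.14],[-.12,-.105,.14],[.12,-.105,.14],[.111,.015,.138],[-.111,.015,.138],[.097,.015,.138],[-.097,.015,.138]])
P=W(t,5,q);print('tote side',S(P),'top',T(P))
E
```

```text
div side [[123.0, 147.0], [366.0, 199.0], [365.0, 338.0], [131.0, 281.0]] top [[639.0, 45.0], [659.0, 295.0], [658.0, 322.0], [640.0, 88.0]]
tote side [[55.0, 391.0], [321.0, 464.0], [442.0, 351.0], [194.0, 291.0], [127.0, 350.0], [365.0, 412.0], [141.0, 354.0], [350.0, 408.0]] top [[540.0, 101.0], [558.0, 354.0], [789.0, 337.0], [765.0, 84.0], [637.0, 103.0], [656.0, 338.0], [639.0, 118.0], [655.0, 322.0]]
```

```bash
python3 - <<'E'
import cv2,numpy as np
s=cv2.imread('pics/s2.png');t=cv2.imread('pics/top0.png')
f=lambda i,k:cv2.resize(i,None,fx=k,fy=k,interpolation=cv2.INTER_CUBIC)
c=np.zeros((600,800,3),'uint8')
a=f(s[170:215,200:305],7);c[:315,:735]=a       # side tote: x=200+u/7,y=170+v/7
b=f(t[148:223,248:316][:,:],3.8)
b=f(t[150:177,255:300],10)[:270,:450];c[320:590,:450]=b  # top: 255+u/10, 150+(v-320)/10
d=f(t[203:222,265:300],10);c[320:510,455:800]=d[:,:345]  #265+(u-455)/10, 203+(v-320)/10
cv2.imwrite('pics/c5.png',c)
E
```

```text
(no output)
```

View pics/c5.png

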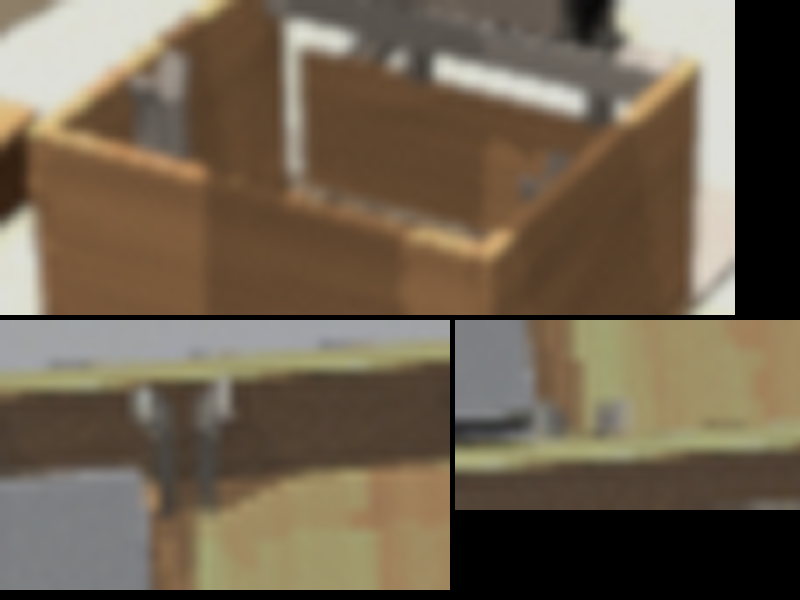

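The divider hangs square above the slot; channel mouths (top raw px ≈ (273.3,157.5) and (277.4,213)) suggest the slot lies ~4 mm further +y. Correct, lower to just above the mouth, and look again.

```bash
python3 -m pendant '[[-1,[0.002,-0.005,0.015],[0,0,0]],[-1,[0.002,-0.005,0.03],[0,0,0]],[-1,[0.002,-0.005,0.045],[0,0,0]],[-1,[0.002,-0.005,0.05],[0,0,0]],[-1,[0.002,-0.005,0.05],[0,0,0]],[-1,[0.002,-0.005,0.05],[0,0,0]]]'
python3 - <<'E'
from h import *
print(pose()[0])
s=snap('side','s3');t=snap('top','t3')
f=lambda i,k:cv2.resize(i,None,fx=k,fy=k,interpolation=cv2.INTER_CUBIC)
c=np.zeros((600,800,3),'uint8')
c[:360,:798]=f(s[160:220,200:333],6)
c[365:600,:400]=f(t[175:222,255:335],5)
c[365:600,400:800]=f(t[150:197,255:335],5)
cv2.imwrite('pics/c6.png',c[:,:,::-1])
t=[.5785,.044,0]
E
```

```text
clock: 6.22
tool_pos: [0.5769, 0.0629, 0.2816]
orientation: [180.0, -0.0, 5.0]
force: [-0.1, -0.3, -1.6]
opening: 0.0079
gripper_force: 30.0
[0.57690778 0.06290187 0.28158348]
```

View pics/c6.png

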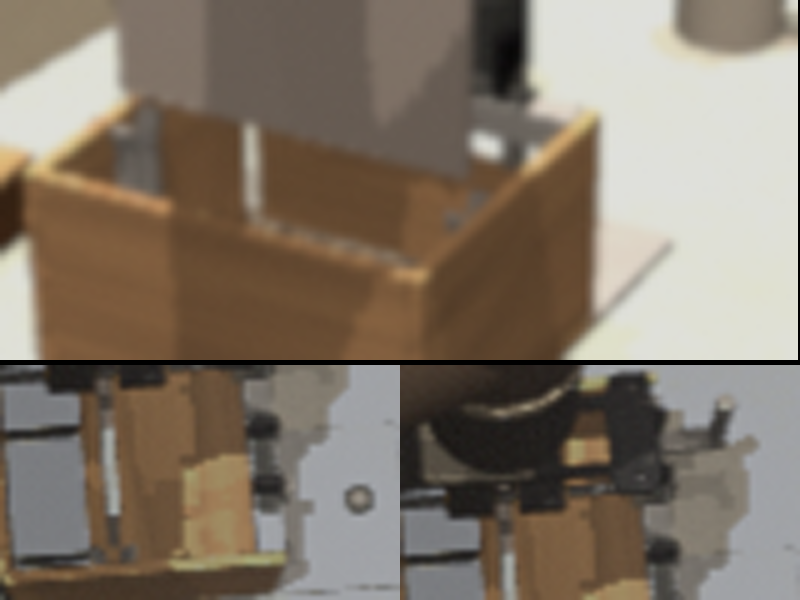

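```bash
python3 - <<'E'
from h import *
t=cv2.imread('pics/t3.png',0);t0=cv2.imread('pics/top0.png',0)
print('cols 270..286')
for r in list(range(184,216,2))+[211,213]: print(r,t[r,270:287])
print('t0 -x');
for r in range(208,216): print(r,t0[r,270:287])
print('t0 +x 264..282')
for r in range(155,170,2): print(r,t0[r,264:283])
def W(p,yaw,q): return R.from_euler('z',yaw,degrees=True).apply(q)+np.array(p)
P=W([.5769,.0629,.1536],5,[[0,0,.115],[-.05,0,.115],[-.107,0,.115],[-.107,0,0]]);print(proj('top',P))
for dy in (0,.004,.008):print(proj('top',W([.577,.044,0],5,[[.105,.015+dy,.138],[-.1,.015+dy,.138],[.097,.015+dy,.1],])).round(1).tolist())
E
```

```text
cols 270..286
184 [120  74  74  84  81  88  97 101  92  88  87  90  99  98  97  98 100]
186 [108  70  76  85  83  84 104 103  91  86  87  88  98  97  97  99 100]
188 [ 64  75  75  84  81 108 159 149  99  87  86  87  98  98  96  97  99]
190 [117  90  77  83  80 105 160 147  90  88  86  87  98  96  96  99  97]
192 [120 102  77  83  81 111 161 150  98  91  87  87  95  96  96  98  98]
194 [122 110  85  98  86 110 159 152 113  95  91  87  94  97  95  97  98]
196 [126 126 105 104 102 110 145 153 122  97  93  87  85  93  96  97  97]
198 [124 115  88 101 103 106 132 156 137  98  94  87  83  88  92  92  88]
200 [124 117  91  88  91  95 126 161 150 101  94  90  84  87  90  93  84]
202 [124 116  92  89  91  88 114 160 150 100  94  92  86  83  81  83  83]
204 [125 122 105  90  89  89 108 155 146  98  94  92  89  86  82  83  84]
206 [125 123 114  90  89  87  71  66  73  88  95  93  89  86  82  81  84]
208 [124 128 128  93  87  90  77  64  74  89  95  95  88  87  84  81  83]
210 [124 127 123  89  83  86  77  66  69  86  95  93  91  87  87  81  83]
212 [96 87 74 74 74 70 84 88 83 70 69 82 92 88 88 
[... 1012 characters left out ...]
 94 129 105  86  70  66  82 106 109 114  82  63  67  67
  68]
161 [69 68 67 69 67 73 84 72 68 62 64 75 80 62 63 63 63 64 68]
163 [66 65 65 67 67 69 67 69 66 64 65 69 67 64 65 65 63 65 66]
165 [134 132 133 133 125  95  71  68  66  60  66  71  67  65  68  72  71  74
  80]
167 [127 126 126 127 129 134 121  72  71  76  77  76  81  93  95 103 116 139
 139]
169 [127 127 126 127 128 127  97  75  82  95 110 126 124 139 141 141 142 142
 140]
[[275.43463345 175.39468849]
 [276.55542992 189.66469216]
 [277.84856691 206.12893885]
 [277.8110531  212.56363732]]
[[274.5, 157.8], [278.7, 211.8], [274.7, 162.9]]
[[273.4, 157.9], [277.6, 211.9], [273.7, 162.9]]
[[272.3, 158.0], [276.5, 212.0], [272.6, 163.0]]
```

```bash
python3 - <<'E'
from h import *
T=lambda u,v:(np.array([(u-390)/4+242,v/4+145]))
print('wings', onz('top',[T(647.5,87),T(653.5,192.5)],.18), 'handle',onz('top',T(703,50),.172),'slot',onz('top',[[272.9,158],[276.6,212]],.138))
print('rim',onz('top',[T(427,43),T(645,30),T(443,290),T(668,272)],.14))
t=cv2.imread('pics/top0.png',0)
for r in (180,190): print(r,t[r,246:258],t[r,296:316])
for dy in (.044,.05):
  print(proj('top',R.from_euler('z',5,degrees=True).apply([[.055,-.1,.18],[-.045,-.1,.18],[.083,-.155,.172],[0,.105,.14],[0,.096,.14],[0,-.09,.14],[0,-.11,.14]])+[.577,dy,0]).round(1).tolist())
E
```

```text
wings [[ 0.63461075 -0.04772757  0.18      ]
 [ 0.53705355 -0.05304626  0.18      ]] handle [[ 0.6723688  -0.09869164  0.172     ]] slot [[0.67943571 0.07399175 0.138     ]
 [0.47533359 0.05801451 0.138     ]]
rim [[ 0.68668445  0.15448259  0.14      ]
 [ 0.70130082 -0.04787339  0.14      ]
 [ 0.4538213   0.13518537  0.14      ]
 [ 0.47259815 -0.06871005  0.14      ]]
180 [160 161 160 162 161 158 151 138 105 104 126 127] [137 140 140 138 136 137 130 127 160 163 162 162 153 122 125 127 127 137
 160 162]
190 [160 160 162 160 162 161 158 152 135  81  97 110] [137 138 140 139 138 138 138 128 100  99  78  75  80  93 102 114 116 130
 158 160]
[[307.2, 165.2], [309.7, 192.1], [321.5, 157.3], [252.2, 186.9], [254.6, 186.7], [305.2, 182.9], [310.6, 182.5]]
[[305.6, 165.2], [308.0, 192.1], [319.8, 157.3], [250.6, 186.9], [253.0, 186.7], [303.5, 182.9], [308.9, 182.5]]
```

```bash
python3 -m pendant '[[-1,[-0.002,-0.002,0],[0,0,0.2]],[-1,[-0.002,-0.002,0],[0,0,0.2]],[-1,[-0.002,-0.002,0.01],[0,0,0.2]],[-1,[-0.002,-0.002,0.02],[0,0,0.2]],[-1,[-0.002,-0.002,0.028],[0,0,0.2]],[-1,[-0.002,-0.002,0.036],[0,0,0.2]],[-1,[-0.002,-0.002,0.044],[0,0,0.2]],[-1,[-0.002,-0.002,0.052],[0,0,0.2]],[-1,[-0.002,-0.002,0.052],[0,0,0.2]]]'
```

```text
clock: 7.07
tool_pos: [0.5738, 0.0638, 0.2267]
orientation: [180.0, 0.2, 4.8]
force: [-0.5, 0.2, -1.9]
opening: 0.0075
gripper_force: 30.0
```

```bash
python3 -m pendant '[[-1,[0,0,0.012],[0,0,0]],[-1,[0,0,0.024],[0,0,0]],[-1,[0,0,0.036],[0,0,0]],[-1,[0,0,0.048],[0,0,0]],[-1,[0,0,0.06],[0,0,0]],[-1,[0,0,0.07],[0,0,0]],[-1,[0,0,0.08],[0,0,0]],[-1,[0,0,0.08],[0,0,0]]]'
```

```text
clock: 7.73
tool_pos: [0.5737, 0.0638, 0.1469]
orientation: [180.0, 0.2, 4.8]
force: [0.2, -0.6, -1.2]
opening: 0.008
gripper_force: 30.0
```

```bash
python3 -m pendant '[[-1,[0,0,0.005],[0,0,0]],[-1,[0,0,0.009],[0,0,0]],[-1,[0,0,0.012],[0,0,0]],[-1,[0,0,0.014],[0,0,0]],[-1,[0,0,0.014],[0,0,0]],[-1,[0,0,0.014],[0,0,0]]]'
```

```text
clock: 8.23
tool_pos: [0.5751, 0.0641, 0.1369]
orientation: [-180.0, -0.1, 4.8]
force: [-4.7, 0.3, 10.4]
opening: 0.0077
gripper_force: 30.0
```

```bash
python3 -m pendant '[[-0.3,[0,0,-0.003],[0,0,0]],[0,[0,0,-0.003],[0,0,0]],[0,[0,0,-0.003],[0,0,0]],[0,[0,0,-0.003],[0,0,0]],[0,[0,0,-0.003],[0,0,0]],[0,[0,0,-0.04],[0,0,0]],[0,[0,0,-0.08],[0,0,0]],[1,[0,0,-0.12],[0,0,0]],[1,[0,0,-0.12],[0,0,0]]]'; python3 - <<'E'
from h import *
t=R.from_euler('z',4.7,degrees=True).apply([[-.045,-.1,0],[.055,-.1,0]])+[.576,.0498,0];print(t)
print(delta([*t[0][:2],.25],-85.3))
E
```

```text
clock: 8.98
tool_pos: [0.5785, 0.0645, 0.2638]
orientation: [-179.9, -0.7, 4.8]
force: [1.1, 0.4, 0.8]
opening: 0.0521
gripper_force: 0.0
[[ 0.53934517 -0.05355097  0.        ]
 [ 0.63900891 -0.04535712  0.        ]]
(array([-0.0492,  0.1144,  0.013 ]), array([-0.61, -0.5 , 90.13]))
```

```bash
python3 -m pendant '[[1,[-0.015,0.035,0],[0,0,90]],[1,[-0.03,0.07,0],[0,0,90]],[1,[-0.048,0.114,0],[0,0,90]],[1,[-0.048,0.114,0],[0,0,90]],[1,[-0.048,0.114,0],[0,0,90]],[1,[-0.048,0.114,0],[0,0,90]],[1,[-0.048,0.114,0],[0,0,90]],[1,[-0.048,0.114,0],[0,0,90]],[1,[-0.048,0.114,0],[0,0,90]],[1,[-0.048,0.114,0],[0,0,90]]]'; python3 -m pendant '[[1,[0,0,0],[0,0,7]],[1,[0,0,0],[0,0,7]],[1,[0,0,0],[0,0,7]]]'
python3 - <<'E'
from h import *
print(delta([.5388,-.0535,.150],-85.3),pose()[2]['joint_pos'].round())
s=snap('side','s4');t=snap('top','t4')
f=lambda i,k:cv2.resize(i,None,fx=k,fy=k,interpolation=cv2.INTER_CUBIC)
c=np.zeros((600,800,3),'uint8')
c[:600,:460]=f(s[100:250,200:315],4)
c[:340,460:800]=f(t[145:230,250:335],4)
cv2.imwrite('pics/c7.png',c[:,:,::-1])
E
```

```text
clock: 9.82
tool_pos: [0.5363, -0.0536, 0.2548]
orientation: [180.0, 0.0, -67.2]
force: [0.9, -0.1, 0.1]
opening: 0.088
gripper_force: 0.0
clock: 10.07
tool_pos: [0.5363, -0.0535, 0.2549]
orientation: [180.0, 0.0, -73.6]
force: [-0.5, 0.4, 0.1]
opening: 0.0877
gripper_force: 0.0
(array([ 0.0007, -0.0024,  0.1049]), array([1.000e-02, 0.000e+00, 1.167e+01])) [ 15.   7. -14.  -0. -69.   1.]
```

View pics/c7.png

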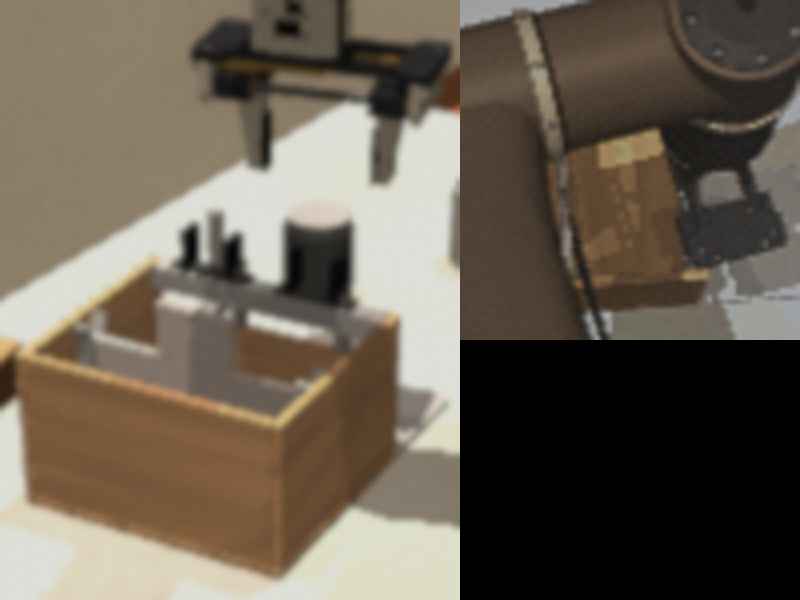

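Divider sits level in the slot (side crop tab at 195,340). Fingers are centred over catch 1 (wings at 293,275 and 338,275). Descend and squeeze.

```bash
python3 -m pendant '[[1,[0,-0.002,0],[0,0,6]],[1,[0,-0.002,0.02],[0,0,11.7]],[1,[0,-0.002,0.05],[0,0,11.7]],[1,[0,-0.002,0.08],[0,0,11.7]],[1,[0,-0.002,0.104],[0,0,11.7]],[1,[0,-0.002,0.104],[0,0,11.7]],[-1,[0,-0.002,0.104],[0,0,11.7]],[-1,[0,-0.002,0.104],[0,0,11.7]],[-1,[0,-0.002,0.104],[0,0,11.7]],[-1,[0,-0.002,0.104],[0,0,11.7]]]';python3 -m pendant '[[-1,[0,0,0],[0,0,0]],[-1,[0,0,0],[0,0,0]],[-1,[0,0,0],[0,0,0]],[-1,[0,0,0],[0,0,0]],[-1,[0,0,0],[0,0,0]],[-1,[0,0,0],[0,0,0]]]'
```

```text
clock: 11.0
tool_pos: [0.5393, -0.0528, 0.1527]
orientation: [-179.8, 0.0, -85.5]
force: [0.0, -0.1, -0.1]
opening: 0.0664
gripper_force: 0.0
clock: 11.5
tool_pos: [0.5417, -0.0526, 0.1521]
orientation: [-179.6, -0.0, -85.5]
force: [11.4, -0.4, -4.5]
opening: 0.03
gripper_force: 30.0
```

```bash
python3 -m pendant '[[1,[0,0,0],[0,0,0]],[1,[0,0,0],[0,0,0]],[1,[0,0,0],[0,0,0]],[1,[0,0,0],[0,0,0]],[1,[0,0,0],[0,0,0]],[1,[0,0,-0.03],[0,0,0]],[1,[0,0,-0.06],[0,0,0]],[1,[0,0,-0.06],[0,0,0]]]';python3 - <<'E'
from h import *
print(delta([.643,-.045,.150],-85.3))
E
```

```text
clock: 12.17
tool_pos: [0.5411, -0.0531, 0.2168]
orientation: [-179.5, -0.0, -85.5]
force: [0.4, -0.2, 0.5]
opening: 0.0776
gripper_force: 0.0
(array([-1.000e-04, -1.017e-01,  6.760e-02]), array([-0.46, -0.04, -0.19]))
```

```bash
python3 -m pendant '[[1,[0,-0.035,0],[0,0,0]],[1,[0,-0.07,0],[0,0,0]],[1,[0,-0.102,0],[0,0,0]],[1,[0,-0.102,0],[0,0,0]],[1,[0,-0.102,0.03],[0,0,0]],[1,[0,-0.102,0.06],[0,0,0]],[1,[0,-0.102,0.06],[0,0,0]],[-1,[0,-0.102,0.06],[0,0,0]],[-1,[0,-0.102,0.06],[0,0,0]],[-1,[0,-0.102,0.06],[0,0,0]]]';python3 -m pendant '[[-1,[0,0,0],[0,0,0]],[-1,[0,0,0],[0,0,0]],[-1,[0,0,0],[0,0,0]],[-1,[0,0,0],[0,0,0]],[-1,[0,0,0],[0,0,0]],[-1,[0,0,0],[0,0,0]],[-1,[0,0,0],[0,0,0]]]'
```

```text
clock: 13.0
tool_pos: [0.6412, -0.045, 0.1533]
orientation: [-179.8, -0.0, -85.5]
force: [-0.0, -0.6, -0.0]
opening: 0.0732
gripper_force: 0.0
clock: 13.58
tool_pos: [0.6415, -0.0449, 0.152]
orientation: [-179.8, -0.0, -85.5]
force: [4.9, -0.9, 3.4]
opening: 0.0295
gripper_force: 30.0
```

```bash
python3 -m pendant '[[1,[0,0,0],[0,0,0]],[1,[0,0,0],[0,0,0]],[1,[0,0,0],[0,0,0]],[1,[0,0,0],[0,0,0]],[1,[0,0,0],[0,0,0]],[1,[0,0,-0.03],[0,0,0]],[1,[0,0,-0.06],[0,0,0]],[1,[0,0,-0.06],[0,0,0]]]';python3 - <<'E'
from h import *
print(delta([.6745,-.098,.136],-85.3))
s=snap('side','s5');t=snap('top','t5')
f=lambda i,k:cv2.resize(i,None,fx=k,fy=k,interpolation=cv2.INTER_CUBIC)
c=np.zeros((600,800,3),'uint8')
c[:600,:460]=f(s[100:250,200:315],4)
c[:340,460:800]=f(t[145:230,265:350],4)
cv2.imwrite('pics/c8.png',c[:,:,::-1])
E
```

```text
clock: 14.25
tool_pos: [0.6426, -0.0453, 0.2171]
orientation: [-179.6, -0.1, -85.5]
force: [1.1, -0.3, 2.0]
opening: 0.0775
gripper_force: 0.0
(array([ 0.0549, -0.027 ,  0.0814]), array([-0.45, -0.06, -0.2 ]))
```

View pics/c8.png

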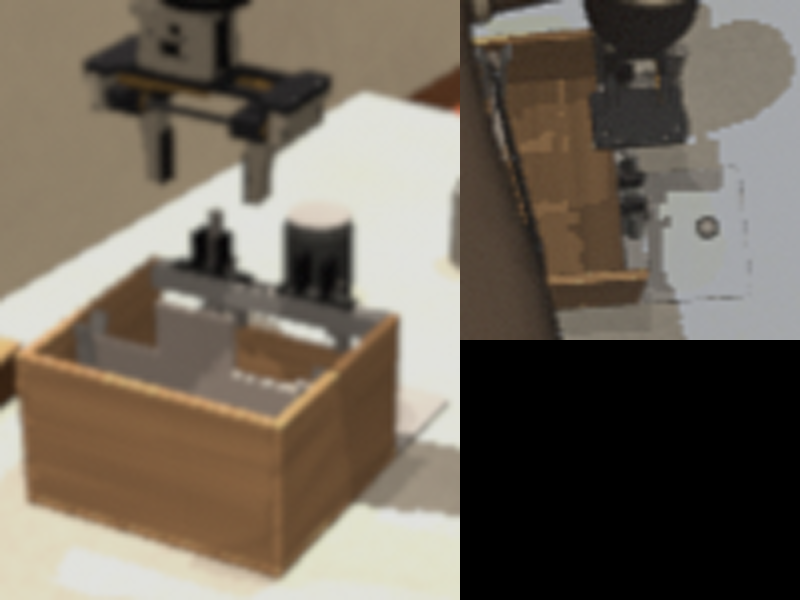

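Both catches' wings now stand close together (side crop 210,250 and 315,275). Next, the handle.

```bash
python3 -m pendant '[[1,[0.03,-0.014,0],[0,0,0]],[1,[0.055,-0.027,0],[0,0,0]],[1,[0.055,-0.027,0],[0,0,0]],[1,[0.055,-0.027,0.03],[0,0,0]],[1,[0.055,-0.027,0.06],[0,0,0]],[1,[0.055,-0.027,0.077],[0,0,0]],[1,[0.055,-0.027,0.077],[0,0,0]],[-1,[0.055,-0.027,0.077],[0,0,0]],[-1,[0.055,-0.027,0.077],[0,0,0]],[-1,[0.055,-0.027,0.077],[0,0,0]]]';python3 -m pendant '[[-1,[0,0,0],[0,0,0]],[-1,[0,0,0],[0,0,0]],[-1,[0,0,0],[0,0,0]],[-1,[0,0,0],[0,0,0]],[-1,[0,0,0],[0,0,0]],[-1,[0,0,0],[0,0,0]],[-1,[0,0,0],[0,0,0]],[-1,[0,0,0],[0,0,0]],[-1,[0,0,0],[0,0,0]]]'
```

```text
clock: 15.18
tool_pos: [0.6721, -0.0977, 0.1357]
orientation: [-179.9, -0.0, -85.5]
force: [-0.6, 0.3, -0.5]
opening: 0.0731
gripper_force: 0.0
clock: 15.93
tool_pos: [0.6733, -0.0976, 0.1343]
orientation: [-179.8, -0.0, -85.5]
force: [12.6, -2.4, -9.3]
opening: 0.0131
gripper_force: 30.2
```

```bash
python3 - <<'E'
from h import *
t,r,o=pose(); a=np.radians(4.7)
rt=lambda v,w:np.array([np.cos(w)*v[0]-np.sin(w)*v[1],np.sin(w)*v[0]+np.cos(w)*v[1],0])
v=np.array([.195,-.05]);p0=rt(v,a)
print('hinge',t-p0)
for th in np.arange(.1,1.6,.1): print(round(th,1),r.inv().apply(rt(v,a-th)-p0).round(3))
E
```

```text
hinge [ 0.47490553 -0.06378963  0.134295  ]
0.1 [ 0.019  0.006 -0.   ]
0.2 [ 0.038  0.014 -0.   ]
0.3 [ 0.055  0.023 -0.   ]
0.4 [ 0.072  0.035 -0.   ]
0.5 [ 0.088  0.047 -0.   ]
0.6 [ 0.102  0.062 -0.   ]
0.7 [ 0.114  0.078 -0.   ]
0.8 [ 0.125  0.095 -0.   ]
0.9 [ 0.134  0.112 -0.   ]
1.0 [ 0.142  0.131 -0.001]
1.1 [ 0.147  0.151 -0.001]
1.2 [ 0.151  0.17  -0.001]
1.3 [ 0.152  0.19  -0.001]
1.4 [ 0.152  0.211 -0.001]
1.5 [ 0.149  0.23  -0.001]
```

```bash
python3 -m pendant '[[-1,[0.010,0.003,0],[0,0,0]],[-1,[0.019,0.006,0],[0,0,0]],[-1,[0.038,0.014,0],[0,0,0]],[-1,[0.055,0.023,0],[0,0,0]],[-1,[0.072,0.035,0],[0,0,0]],[-1,[0.088,0.047,0],[0,0,0]],[-1,[0.102,0.062,0],[0,0,0]],[-1,[0.108,0.070,0],[0,0,0]],[-1,[0.108,0.070,0],[0,0,0]]]'
```

```text
clock: 16.68
tool_pos: [0.6093, -0.2134, 0.1342]
orientation: [-179.9, -0.1, -85.6]
force: [7.8, -5.7, -6.9]
opening: 0.0135
gripper_force: 30.0
```

```bash
python3 -m pendant '[[-1,[0.012,0.016,0],[0,0,0]],[-1,[0.017,0.025,0],[0,0,0]],[-1,[0.026,0.042,0],[0,0,0]],[-1,[0.034,0.061,0],[0,0,0]],[-1,[0.039,0.081,0],[0,0,0]],[-1,[0.043,0.100,0],[0,0,0]],[-1,[0.044,0.120,0],[0,0,0]],[-1,[0.044,0.141,0],[0,0,0]],[-1,[0.042,0.155,0],[0,0,0]],[-1,[0.041,0.160,0],[0,0,0]]]';python3 -m pendant '[[-1,[0,0.004,0],[0,0,0]],[-1,[0,0.004,0],[0,0,0]],[-1,[0,0.004,0],[0,0,0]],[-1,[0,0.004,0],[0,0,0]],[-1,[0,0.004,0],[0,0,0]],[-1,[0,0.004,0],[0,0,0]]]'
python3 - <<'E'
from h import *
t=pose()[0];d=t[:2]-[.4749,-.0638];print(d,np.hypot(*d),'theta',np.radians(4.7)-np.arctan2(.05,.195)-np.arctan2(d[1],d[0]))
s=snap('side','s6');t=snap('top','t6')
f=lambda i,k:cv2.resize(i,None,fx=k,fy=k,interpolation=cv2.INTER_CUBIC)
c=np.zeros((500,800,3),'uint8')
c[:400,:390]=f(s[120:253,200:330],3)[:399].repeat(1,0) if 0 else cv2.resize(s[120:253,200:330],(390,400))
c[:500,395:800]=cv2.resize(t[130:255,250:351],(405,500))
cv2.imwrite('pics/c9.png',c[:,:,::-1])
E
```

```text
clock: 17.52
tool_pos: [0.4514, -0.2636, 0.1341]
orientation: [-180.0, 0.1, -85.6]
force: [3.7, 2.8, -6.9]
opening: 0.0139
gripper_force: 30.0
clock: 18.02
tool_pos: [0.4503, -0.2636, 0.1339]
orientation: [-179.9, 0.1, -85.5]
force: [3.3, 7.9, -0.7]
opening: 0.0134
gripper_force: 30.0
[-0.02455468 -0.19981069] 0.20131379425461382 theta 1.5241007429071192
```

View pics/c9.png

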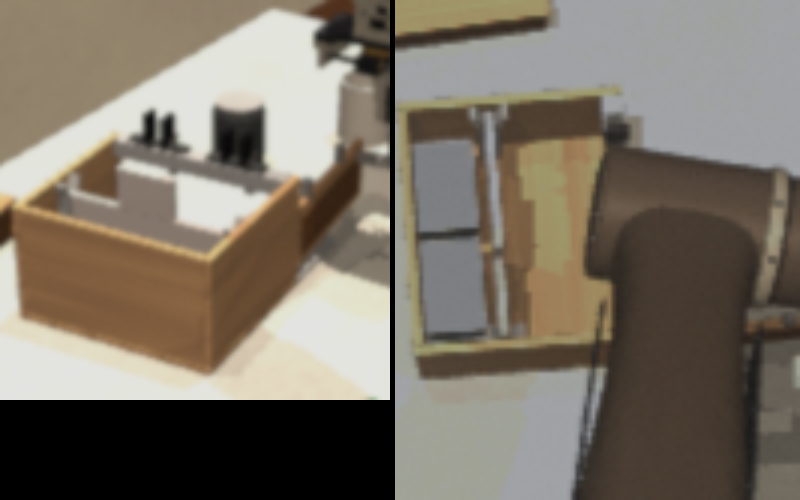

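The gate stands square to the tote (side crop 335,190) with the gripper on its handle at about 1.52 rad. The catches are squeezed (wings at 160,125 and 240,145) and the divider is in its slot in both views. Handing in.

```bash
python3 -c "
from plant import workorder
print(workorder.close_job())"
```

```text
the job is handed in; nothing more can be done
None
```

I handed the job in at about 18 s: the divider is in the slot, the catches were squeezed in order (hinge side first), and the gate is held open by its handle at about 1.52 rad by my arm-position estimate; no verdict came back.

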